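Take the cover plate off a refractometer stage

ROBOT

A 6-joint arm with a two-finger parallel gripper is mounted at the origin on the work surface. World frame = base frame: x ahead of the robot, y to its left, z up, the work surface at z = 0. Lengths are in mm, angles in rad, forces in N, time in s.
With the tool pointing down it reaches from about 275 to 725 mm from the base axis. Payload 5.6 kg.
Tool frame: the origin (TCP) lies midway between the tips of the shut fingers; the grasp point (between the pads) lies 19 mm behind it; z points along the fingers, x is the direction in which the jaws open and shut, and the axes are right-handed (so a half turn about z gives the same grasp; the last joint's range is limited). The gripper opens to 85 mm and grips with 20 to 120 N. Pads are 22 mm wide; open, the fingers measure 114 mm over their backs; the gripper's body (76 mm by 85 mm) begins 54 mm behind the grasp point. The pads swing forward as they close: fully open they stand 13 mm farther back than shut.
Start: joints at [-0.816, 0.255, 0.108, 0, -1.424, -0.285], TCP at [249.007, -490.396, 231.283] pointing down, gripper open.
Joint ranges: [-2.95, 2.95], [-1.21, 1.97], [-1.09, 1.5], [-2.87, 1.71], [-2.94, -0.07], [-3.05, 3.05]. Speed limits (rad/s): [2.57, 2.57, 3.14, 3.14, 3.14, 3.14].

INTERFACE

Orientations are given as a unit quaternion [x, y, z, w].
In Python, from station import r, cams, order gives the robot as it stands. The module is installed in compiled form; this text tells all that it offers.
- The arm moves only by the shell command python3 -m pendant 'ROWS' [FORCE]. ROWS is JSON, a list of rows, each an object of numbers: "dx", "dy", "dz": the shift along the tool's x, y, z in mm; "spin": the turn about the tool's z in rad; "gripper": the gripper command: -1 is fully open, 1 is shut, values between are in proportion. In form: [{"dx": .., "dy": .., "dz": .., "spin": .., "gripper": ..}, ...]. A call has 1 to 12 rows; each row is the pose to reach, as a shift and turn from the pose commanded when the call began, along the tool's axes at that moment; what a row does not reach only later rows make up. A row lasts 1/10 s, in which the tool goes at most 50 mm and 8.59 degrees, less where a joint would pass 70% of its speed; a pose out of reach is approached as far as the arm can. A call with a gripper value outside its range is refused whole. The fingers move at their own pace and stop on an object; FORCE is the grip in N (left out, the last holds). Time passes only in rows, so rows that repeat a pose let the fingers close. It gives the time, the measured TCP pose, the force and the opening at its end, in the units of the state.
- r.get_obs(): the state, without advancing time (a new reading comes with each control period).
- cams.snapshot(name): name is "scene" or "top" or "wrist"; returns the picture (384x512x3 uint8, blue, green, red); there is no depth.
- cams.camera_model(name): a dict with "intrinsics" (3x3 intrinsics, pixels), "cam_to_world" (4x4, takes a point from camera to world coordinates); the wrist camera has in their place "hand_eye" (4x4, takes a point from camera to tool coordinates, whose origin is the TCP and whose axes are the tool frame's). Camera axes: x right, y up, looking along -z (the intrinsics and any distortion apply to the point x, -y, -z); pixel columns grow to the right and rows downward; lengths in mm; the calibration is good to about 2 mm. A picture is of the moment at which its call begins: read the wrist's pose just before it. camera_model takes no time and is no camera call.
- order.hand_in(): hands the job in, once; it reports no verdict.
The state is a dict: "t": time; "q": joint angles; "joint_velocities": joint speeds; "joint_efforts": joint torques, N m; "tool_pos": TCP position; "ee_rot": TCP orientation; "ft_force": force on the tool from outside, world axes, zero at the start; "wrist_torque": the same for the moment, N m; "opening": finger opening in mm.
Only numpy, scipy, OpenCV 4.12 (cv2) and the standard library are available. Lean on these libraries where they do the work, as an engineer would, in place of code of your own. Each camera call takes 0.05 s, during which the arm holds its last target.

TASK

The prism under the green-handled cover plate needs cleaning. Lift that plate straight up off its two dowels, keeping it level so it does not bind, then set it down gently, flat and right way up in the middle of the blue pad, lined up with the pad, and let go. Leave the orange-handled plate on its own dowels.

Things in the scene. Friction and masses are not known exactly. Their poses are not given: they have to be found in the camera images.
- green_grip (a point): Centre of the green grip bar, 70 (x) x 18 (y) x 32 mm high, on a bright metal plate 130 (x) x 70 (y) x 8 mm, about 0.26 kg. Pinch the bar across y from above. Plate underside 32 mm, top face 24 mm, bar top 16 mm from this point; z up. Two holes, 1 mm wider than the dowels, 50 mm either side along x. Starts fitted over green_stage's dowels, axes parallel to it, this point 77 mm above the bench.
- green_stage: Fixed cream instrument stage, 150 (x) x 100 (y) x 45 mm high, with two steel dowels, 8 mm diameter, standing 18 mm above its top, 50 mm either side of the middle along x. Origin: centre of its underside, z up. The green-handled plate starts on it.
- orange_grip (a point): Centre of the orange grip bar of a second plate, same shape and size as the green one. It lies on the dowels of another stage just like the first, this point 77 mm above the bench, and stays there.
- pad_top (a point): Centre of the top face of the fixed blue pad, a flat mat 190 mm (x) x 150 mm (y) and 6 mm thick lying on the bench. z points up; x is along its long side. The green plate ends here with its long side along the pad's long side (either way round).
Mind the look-alikes: they are no part of the job. Leave any pink or turquoise look-alike of the green_stage alone.

How it is judged (in metres and radians):
On the way:
1. the green plate is lifted straight up, clear of its dowels (underside at least 2 mm above their tips, within 20 mm of straight above, tilted less than 10 degrees) (z of green_grip in the frame of green_stage above 0.097 m and horizontal distance between green_grip and green_stage below 0.02 m and angle between green_grip's own z axis and vertical below 0.175 rad), for 0.05 s.
At the end, for the whole second after the job is handed in: The green-handled plate lies flat on the blue pad, right way up (within 5 degrees), its centre within 25 mm of the pad's centre along each pad axis and its long side within 15 degrees of the pad's; it is let go and at rest; the orange-handled plate is within 15 mm of where it began (x of green_grip in the frame of pad_top between -0.025 and 0.025 m and y of green_grip in the frame of pad_top between -0.025 and 0.025 m and z of green_grip in the frame of pad_top between 0.028 and 0.036 m and angle between green_grip's own z axis and vertical below 0.09 rad and angle between the x axis of green_grip and the x axis of pad_top, either way round below 0.26 rad and distance of orange_grip from where it was at the start of the episode below 0.015 m); the robot touches nothing.
It fails at once if the green plate tilted by more than 15 degrees (angle between green_grip's own z axis and vertical above 0.26 rad).
It fails at once if the green plate dropped from more than 20 mm above the pad (contact force between green_plate and anything else below 0.02 N and height (world z) of green_grip above 0.058 m and horizontal distance between green_grip and green_stage above 0.03 m).
It fails at once if the orange plate moved more than 15 mm or tilted by more than 10 degrees (distance of orange_grip from where it was at the start of the episode above 0.015 m or angle between orange_grip's own z axis and vertical above 0.175 rad).
It also fails if it takes over 48 s, if anything falls off the work surface, if the arm or the gripper's body presses on something with over 40 N, if the wrist force passes 120 N, or if a joint passes its speed limit or range.

## Working session

There is one attempt and no reset: what is moved stays moved. The work goes in short steps, Python scripts to look and compute and a shell command to move; the robot and the scene stay as the last step left them, time stands still between calls to the robot, and variables do not carry over. Pictures are saved under pics/ and viewed, and the job is handed in when it is done.

```bash
mkdir -p pics
python3 - <<'E'
from station import r,cams,order
import cv2
o=r.get_obs();print({k:o[k] for k in("t","tool_pos","ee_rot","ft_force","opening")})
for n in("scene","top"):
    cv2.imwrite(f"pics/{n}0.png",cams.snapshot(n));m=cams.camera_model(n);print(n,m)
print(cams.camera_model("wrist"))
E
```

```text
{'t': 0.0, 'tool_pos': array([ 248.81047351, -489.94152814,  230.4006247 ]), 'ee_rot': array([ 5.23154770e-01,  8.52237160e-01,  4.84158617e-04, -8.21772530e-04]), 'ft_force': array([-0.50366904, -0.60456637,  0.42180006]), 'opening': 85.0230643176868}
scene {'intrinsics': array([[443.03863227,   0.        , 252.8709111 ],
       [  0.        , 443.03863227, 189.2551802 ],
       [  0.        ,   0.        ,   1.        ]]), 'cam_to_world': array([[ 8.46612509e-01, -4.55429263e-01,  2.75375100e-01,
         7.34868245e+02],
       [ 5.32094326e-01,  7.13539391e-01, -4.55781928e-01,
        -4.39513846e+02],
       [ 1.10854466e-02,  5.32396209e-01,  8.46422701e-01,
         9.26937621e+02],
       [ 0.00000000e+00,  0.00000000e+00,  0.00000000e+00,
         1.00000000e+00]])}
top {'intrinsics': array([[479.13578797,   0.        , 248.30538968],
       [  0.        , 479.13578797, 191.05454888],
       [  0.        ,   0.        ,   1.        ]]), 'cam_to_world': array([[-1.55719333e-02,  9.98614989e-01, -5.02555433e-02,
         4.01760698e+02],
       [-9.99869995e-01, -1.57624516e-02, -3.39687009e-03,
         6.78676398e+00],
       [-4.18431595e-03,  5.01961140e-02,  9.98730615e-01,
         1.15045250e+03],
       [ 0.00000000e+00,  0.00000000e+00,  0.00000000e+00,
         1.00000000e+00]])}
{'intrinsics': array([[275.70148424,   0.        , 250.73398061],
       [  0.        , 275.70148424, 191.84686129],
       [  0.        ,   0.        ,   1.        ]]), 'hand_eye': array([[ 9.99999509e-01,  6.24280740e-04, -7.69992210e-04,
         1.44932414e-01],
       [ 3.63934626e-04, -9.53745736e-01, -3.00614270e-01,
        -7.70053638e+01],
       [-9.22044486e-04,  3.00613842e-01, -9.53745494e-01,
        -1.41818974e+02],
       [ 0.00000000e+00,  0.00000000e+00,  0.00000000e+00,
         1.00000000e+00]])}
```

View pics/scene0.png

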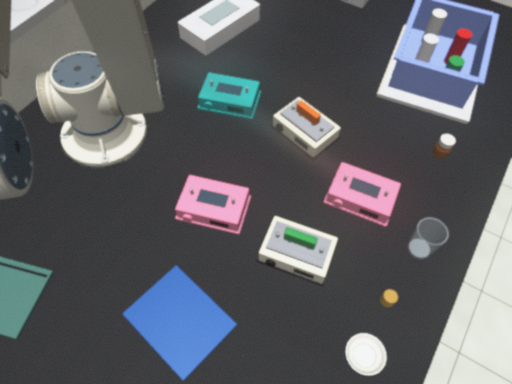

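View pics/top0.png

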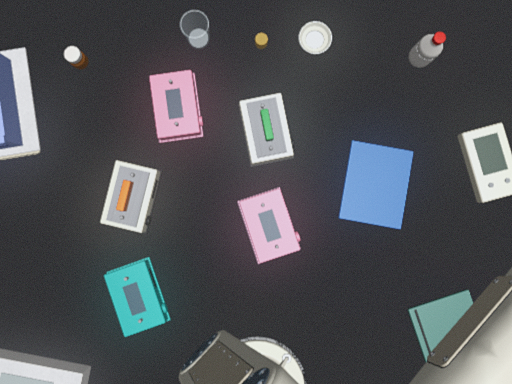

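The top view shows the green-handled plate at about (266,124), the orange-handled plate at (124,195) and the blue pad at (376,185). The two pink stages at (176,104) and (269,225) and the turquoise one at (136,297) carry no plate handle. The target is the cream stage with the green bar, and I'll confirm it in a crop while measuring.

```bash
cat > h.py <<'E'
import numpy as np,cv2
from station import r,cams,order
from scipy.spatial.transform import Rotation as R
def cam(n,obs=None):
    m=cams.camera_model(n);K=m["intrinsics"]
    if n=="wrist":
        T=np.eye(4);T[:3,:3]=R.from_quat(obs["ee_rot"]).as_matrix();T[:3,3]=obs["tool_pos"];return K,T@m["hand_eye"]
    return K,m["cam_to_world"]
def ray(K,T,px,z):
    px=np.asarray(px,float).reshape(-1,2)
    d=np.c_[(px[:,0]-K[0,2])/K[0,0],-(px[:,1]-K[1,2])/K[1,1],-np.ones(len(px))]@T[:3,:3].T
    c=T[:3,3];return c+d*((z-c[2])/d[:,2])[:,None]
def blob(img,lo,hi,minA=60):
    m=cv2.inRange(cv2.cvtColor(img,cv2.COLOR_BGR2HSV),lo,hi)
    cs,_=cv2.findContours(m,cv2.RETR_EXTERNAL,cv2.CHAIN_APPROX_NONE)
    return sorted([c for c in cs if cv2.contourArea(c)>minA],key=cv2.contourArea,reverse=True)
def rect(P):
    (c,s,a)=cv2.minAreaRect(P[:,:2].astype(np.float32))
    b=cv2.boxPoints((c,s,a));e=b[1]-b[0];f=b[2]-b[1];L=e if np.hypot(*e)>np.hypot(*f) else f
    return np.round(c,1),np.round(sorted(s),1),round(np.degrees(np.arctan2(L[1],L[0]))%180,1)
COL=dict(green=((50,120,60),(75,255,255)),orange=((5,150,120),(16,255,255)),blue=((100,150,90),(118,255,255)))
E
python3 - <<'E'
from h import *
for n in("top","scene"):
    im=cv2.imread(f"pics/{n}0.png");K,T=cam(n)
    for k,z in(("green",93),("green",85),("orange",93),("blue",6)):
        for c in blob(im,*COL[k])[:3]:
            print(n,k,z,c.reshape(-1,2).mean(0).round(),cv2.contourArea(c),*rect(ray(K,T,c,z)))
a=cv2.resize(cv2.imread("pics/top0.png")[80:180,210:320],None,fx=5,fy=5,interpolation=2)
cv2.imwrite("pics/crop_top.png",a)
E
```

```text
top orange 93 [123. 197.] 135.5 [450.3 287.1] [16.2 65.8] 165.8
scene green 93 [300. 236.] 198.5 [608.6 -37. ] [21.1 64.3] 10.7
scene green 93 [456.  62.] 113.0 [712.2 657.2] [35.6 46.2] 94.6
scene green 85 [300. 236.] 198.5 [607.4 -33.1] [21.3 64.9] 10.7
scene green 85 [456.  62.] 113.0 [712.  667.8] [35.9 46.6] 94.6
scene orange 93 [308. 112.] 201.0 [456.  277.1] [29.5 72.6] 165.4
scene blue 6 [182. 323.] 4978.0 [ 474.6 -293.9] [149.  188.1] 169.0
```

View pics/crop_top.png

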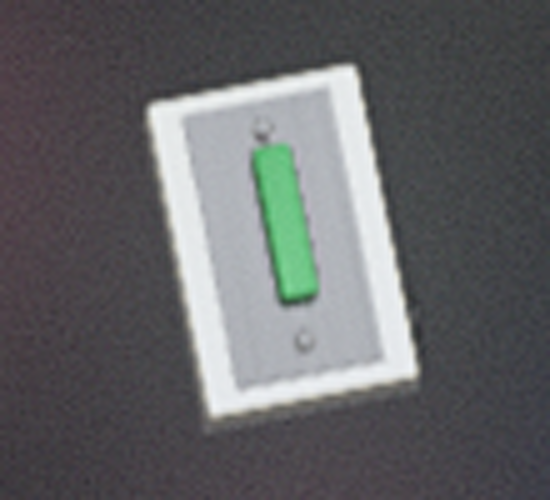

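The crop confirms it: a green bar on a grey metal plate, with two dowel tips showing, on the cream stage. It's at top px (266,125). The top-view masks need looser colour limits.

```bash
sed -i 's/green=((50,120,60)/green=((50,80,60)/; s/blue=((100,150,90)/blue=((100,110,90)/; s/orange=((5,150,120)/orange=((5,110,120)/' h.py
python3 - <<'E'
from h import *
for n in("top","scene"):
    im=cv2.imread(f"pics/{n}0.png");K,T=cam(n)
    for k,z in(("green",93),("orange",93),("blue",6)):
        for c in blob(im,*COL[k])[:3]:
            print(n,k,z,c.reshape(-1,2).mean(0).round(),cv2.contourArea(c),*rect(ray(K,T,c,z)))
# stage outline in top view
im=cv2.imread("pics/top0.png");K,T=cam("top")
g=cv2.cvtColor(im,cv2.COLOR_BGR2GRAY);roi=np.zeros_like(g);roi[80:180,225:305]=g[80:180,225:305]
c=max(cv2.findContours((roi>110).astype(np.uint8),cv2.RETR_EXTERNAL,cv2.CHAIN_APPROX_NONE)[0],key=cv2.contourArea)
print("stage z45",*rect(ray(K,T,c,45)))
print("tool x yaw",np.degrees(np.arctan2(*(R.from_quat(r.get_obs()["ee_rot"]).as_matrix()[[1,0],0]))))
E
```

```text
top green 93 [267. 124.] 201.0 [603.5 -32.5] [17.  69.5] 10.2
top orange 93 [124. 195.] 235.5 [450.1 285.5] [21.5 67.5] 165.7
top blue 6 [376. 185.] 4980.5 [ 471.  -294.4] [152.5 192.4] 168.8
scene green 93 [300. 237.] 328.5 [609.  -38.4] [27.4 66.8] 11.0
scene green 93 [455.  62.] 134.0 [711.9 657. ] [38.  53.5] 101.6
scene orange 93 [308. 112.] 247.0 [457.  276.9] [34.3 78.2] 165.3
scene blue 6 [179. 322.] 6717.5 [ 474.6 -293.8] [152.  191.7] 168.9
stage z45 [603.6 -32.6] [101.7 153. ] 10.4
tool x yaw 116.91376962959194
```

```bash
cat >> h.py <<'E'
def go(x,y,z,jawyaw=None):
    o=r.get_obs();M=R.from_quat(o["ee_rot"]).as_matrix()
    d=M.T@(np.array([x,y,z])-o["tool_pos"]);yaw=np.degrees(np.arctan2(M[1,0],M[0,0]))
    s=None if jawyaw is None else round(float(np.radians((yaw-jawyaw+90)%180-90)),3)
    print("t",round(o["t"],2),"tcp",o["tool_pos"].round(1),"yaw",yaw.round(1),"tilt",np.degrees(np.arccos(-M[2,2])).round(2),"F",o["ft_force"].round(1),"open",round(o["opening"],1))
    print("rows: d",d.round(1),"spin",s)
E
python3 -c "
from h import *
go(603.5,-32.5,200,100.4)"
```

```text
t 0.1 tcp [ 248.8 -490.   230.5] yaw 116.9 tilt 0.1 F [-0.   1.2  0.9] open 85.4
rows: d [247.3 523.4  30.9] spin 0.288
```

```bash
python3 -m pendant '[{"dx":20,"dy":40,"spin":0.02,"gripper":-1},{"dx":40,"dy":85,"spin":0.05,"gripper":-1},{"dx":60,"dy":127,"spin":0.08,"gripper":-1},{"dx":80,"dy":170,"spin":0.1,"gripper":-1},{"dx":100,"dy":212,"spin":0.12,"gripper":-1},{"dx":120,"dy":255,"spin":0.15,"gripper":-1},{"dx":140,"dy":297,"spin":0.18,"gripper":-1},{"dx":160,"dy":340,"spin":0.2,"gripper":-1},{"dx":180,"dy":382,"spin":0.22,"gripper":-1},{"dx":200,"dy":425,"spin":0.25,"gripper":-1},{"dx":215,"dy":455,"spin":0.27,"gripper":-1},{"dx":230,"dy":487,"spin":0.288,"gripper":-1}]' 40
python3 -c "
from h import *
go(603.5,-32.5,200,100.4)"
```

```text
t 0.1 tcp [ 248.8 -490.   230.5] yaw 116.9 tilt 0.1 F [-0.   1.2  0.9] open 85.4
rows: d [247.3 523.4  30.9] spin 0.288$[0]: bad value
```

Row values may need all the keys or a consistent number type, so I'll include every field.

```bash
python3 -m pendant '[{"dx":20,"dy":40,"dz":0,"spin":0.02,"gripper":-1},{"dx":40,"dy":85,"dz":0,"spin":0.05,"gripper":-1},{"dx":60,"dy":127,"dz":0,"spin":0.08,"gripper":-1},{"dx":80,"dy":170,"dz":0,"spin":0.1,"gripper":-1},{"dx":100,"dy":212,"dz":0,"spin":0.12,"gripper":-1},{"dx":120,"dy":255,"dz":0,"spin":0.15,"gripper":-1},{"dx":140,"dy":297,"dz":0,"spin":0.18,"gripper":-1},{"dx":160,"dy":340,"dz":0,"spin":0.2,"gripper":-1},{"dx":180,"dy":382,"dz":0,"spin":0.22,"gripper":-1},{"dx":200,"dy":425,"dz":0,"spin":0.25,"gripper":-1},{"dx":215,"dy":455,"dz":0,"spin":0.27,"gripper":-1},{"dx":230,"dy":487,"dz":0,"spin":0.288,"gripper":-1}]' 40
python3 -c "
from h import *
go(603.5,-32.5,200,100.4)"
```

```text
t: 1.3
tool_pos: [579.6, -63.2, 230.7]
ee_rot: [0.64, 0.768, -0.0, -0.0]
ft_force: [0.3, 0.2, 0.5]
opening: 85.0
t 1.3 tcp [579.6 -63.2 230.7] yaw 100.4 tilt 0.06 F [0.3 0.2 0.5] open 85.0
rows: d [25.8 29.1 30.7] spin 0.0
```

```bash
python3 -m pendant '[{"dx":13,"dy":15,"dz":10,"spin":0,"gripper":-1},{"dx":26,"dy":29,"dz":20,"spin":0,"gripper":-1},{"dx":26,"dy":29,"dz":25,"spin":0,"gripper":-1},{"dx":26,"dy":29,"dz":25,"spin":0,"gripper":-1},{"dx":26,"dy":29,"dz":25,"spin":0,"gripper":-1}]'
python3 - <<'E'
from h import *
o=r.get_obs();im=cams.snapshot("wrist");cv2.imwrite("pics/w1.png",im);K,T=cam("wrist",o)
for c in blob(im,*COL["green"])[:2]:
    print(c.reshape(-1,2).mean(0).round(),cv2.contourArea(c),*rect(ray(K,T,c,93)))
go(603.5,-32.5,77-19+19,100.4)
E
```

```text
t: 1.8
tool_pos: [602.5, -34.9, 206.4]
ee_rot: [0.64, 0.768, -0.0, 0.0]
ft_force: [-1.1, -0.0, 0.3]
opening: 85.7
[254. 189.] 1176.0 [603.1 -30.7] [16.8 71.8] 10.1
t 1.85 tcp [602.7 -35.  206.8] yaw 100.4 tilt 0.04 F [-0.1 -0.6  0.7] open 85.6
rows: d [  2.3   1.2 129.8] spin -0.001
```

View pics/w1.png

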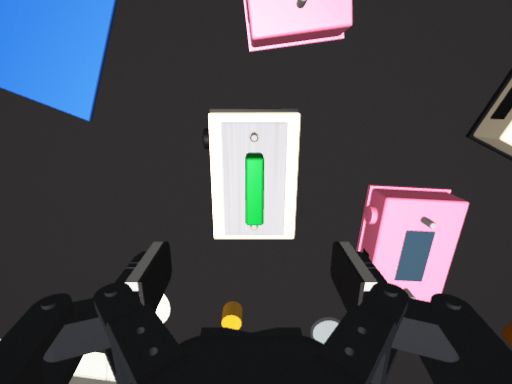

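The wrist view shows the bar centred at px (254,189), giving (603,-31) with yaw 10°, which agrees with the top view. I'll descend to a TCP height of about 60 mm.

```bash
python3 -m pendant '[{"dx":3,"dy":1,"dz":25,"spin":0,"gripper":-1},{"dx":3,"dy":1,"dz":50,"spin":0,"gripper":-1},{"dx":3,"dy":1,"dz":75,"spin":0,"gripper":-1},{"dx":3,"dy":1,"dz":95,"spin":0,"gripper":-1},{"dx":3,"dy":1,"dz":110,"spin":0,"gripper":-1},{"dx":3,"dy":1,"dz":122,"spin":0,"gripper":-1},{"dx":3,"dy":1,"dz":132,"spin":0,"gripper":-1},{"dx":3,"dy":1,"dz":140,"spin":0,"gripper":-1},{"dx":3,"dy":1,"dz":146,"spin":0,"gripper":-1},{"dx":3,"dy":1,"dz":146,"spin":0,"gripper":-1},{"dx":3,"dy":1,"dz":146,"spin":0,"gripper":-1},{"dx":3,"dy":1,"dz":146,"spin":0,"gripper":-1}]'
python3 - <<'E'
from h import *
o=r.get_obs();im=cams.snapshot("wrist");cv2.imwrite("pics/w2.png",im);K,T=cam("wrist",o)
for c in blob(im,*COL["green"])[:2]:
    print(c.reshape(-1,2).mean(0).round(),cv2.contourArea(c),*rect(ray(K,T,c,93)))
go(603.3,-31.8,60,100.4)
E
```

```text
t: 3.05
tool_pos: [603.8, -30.8, 60.9]
ee_rot: [0.64, 0.768, 0.0, 0.0]
ft_force: [0.4, -0.2, 0.9]
opening: 85.0
[250. 270.] 4280.5 [602.4 -31.4] [17.1 64. ] 10.5
t 3.1 tcp [603.8 -30.9  60.9] yaw 100.4 tilt 0.07 F [0.5 0.3 0.5] open 85.6
rows: d [-0.8 -0.7  0.9] spin 0.0
```

View pics/w2.png

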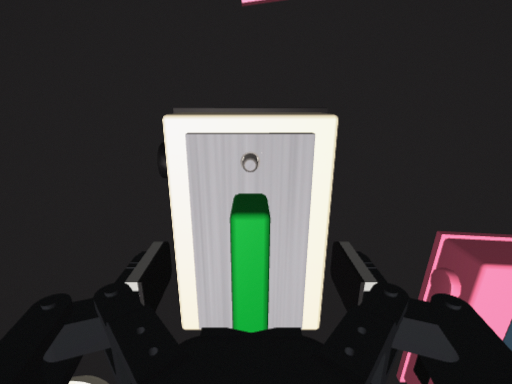

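The bar sits midway between the jaws (col 250), which straddle it cleanly. Now to close.

```bash
python3 -m pendant '[{"dx":-0.5,"dy":-0.5,"dz":0,"spin":0,"gripper":-0.5},{"dx":-0.5,"dy":-0.5,"dz":0,"spin":0,"gripper":0},{"dx":-0.5,"dy":-0.5,"dz":0,"spin":0,"gripper":0.3},{"dx":-0.5,"dy":-0.5,"dz":0,"spin":0,"gripper":0.5},{"dx":-0.5,"dy":-0.5,"dz":0,"spin":0,"gripper":0.7},{"dx":-0.5,"dy":-0.5,"dz":0,"spin":0,"gripper":1},{"dx":-0.5,"dy":-0.5,"dz":0,"spin":0,"gripper":1},{"dx":-0.5,"dy":-0.5,"dz":0,"spin":0,"gripper":1},{"dx":-0.5,"dy":-0.5,"dz":0,"spin":0,"gripper":1},{"dx":-0.5,"dy":-0.5,"dz":0,"spin":0,"gripper":1}]' 50
python3 -c "
from h import *
go(603.3,-31.8,60,100.4)"
```

```text
t: 4.1
tool_pos: [603.1, -31.4, 60.4]
ee_rot: [0.64, 0.768, 0.0, 0.0]
ft_force: [0.2, 0.1, 1.5]
opening: 17.4
t 4.1 tcp [603.1 -31.4  60.4] yaw 100.4 tilt 0.02 F [0.2 0.1 1.5] open 17.4
rows: d [-0.4  0.1  0.4] spin 0.0
```

Gripped: the opening is 17.4 mm and the lateral force is near zero. I'll lift slowly, straight up.

```bash
python3 -m pendant '[{"dx":0,"dy":0,"dz":-2,"spin":0,"gripper":1},{"dx":0,"dy":0,"dz":-4,"spin":0,"gripper":1},{"dx":0,"dy":0,"dz":-7,"spin":0,"gripper":1},{"dx":0,"dy":0,"dz":-10,"spin":0,"gripper":1},{"dx":0,"dy":0,"dz":-13,"spin":0,"gripper":1},{"dx":0,"dy":0,"dz":-16,"spin":0,"gripper":1},{"dx":0,"dy":0,"dz":-19,"spin":0,"gripper":1},{"dx":0,"dy":0,"dz":-22,"spin":0,"gripper":1},{"dx":0,"dy":0,"dz":-25,"spin":0,"gripper":1},{"dx":0,"dy":0,"dz":-28,"spin":0,"gripper":1},{"dx":0,"dy":0,"dz":-31,"spin":0,"gripper":1},{"dx":0,"dy":0,"dz":-34,"spin":0,"gripper":1}]'
python3 -m pendant '[{"dx":0,"dy":0,"dz":-5,"spin":0,"gripper":1},{"dx":0,"dy":0,"dz":-12,"spin":0,"gripper":1},{"dx":0,"dy":0,"dz":-20,"spin":0,"gripper":1},{"dx":0,"dy":0,"dz":-30,"spin":0,"gripper":1},{"dx":0,"dy":0,"dz":-40,"spin":0,"gripper":1},{"dx":0,"dy":0,"dz":-40,"spin":0,"gripper":1},{"dx":0,"dy":0,"dz":-40,"spin":0,"gripper":1}]'
python3 - <<'E'
from h import *
im=cams.snapshot("wrist");cv2.imwrite("pics/w3.png",im)
cv2.imwrite("pics/s3.png",cams.snapshot("scene"))
go(473,-294,140,78.8)
E
```

```text
t: 5.3
tool_pos: [603.0, -31.5, 94.5]
ee_rot: [0.64, 0.768, 0.0, -0.0]
ft_force: [-0.0, 0.3, -2.8]
opening: 17.4
t: 6.0
tool_pos: [603.1, -31.4, 134.6]
ee_rot: [0.64, 0.768, 0.0, 0.0]
ft_force: [-0.1, 0.1, -3.6]
opening: 17.5
t 6.1 tcp [602.6 -31.4 133.8] yaw 100.4 tilt 0.06 F [ 0.2 -0.1 -2.6] open 17.2
rows: d [-234.8 -174.9   -6.1] spin 0.377
```

View pics/w3.png

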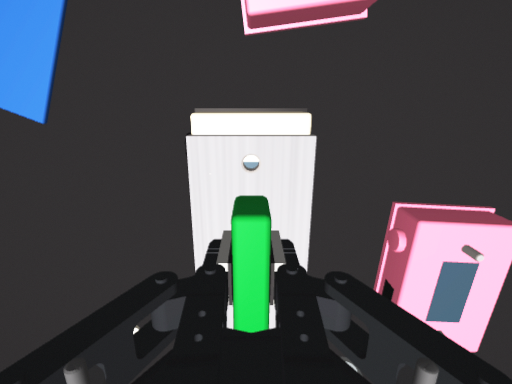

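View pics/s3.png

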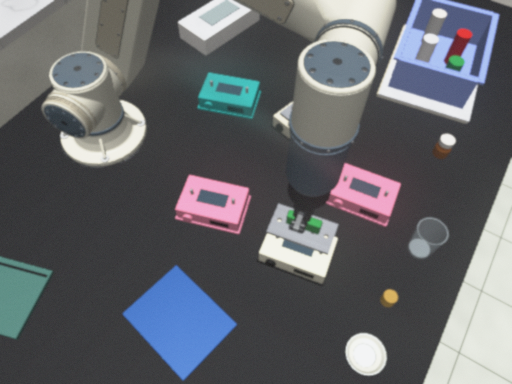

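The plate is off the dowels and level: its edges are symmetric at cols 188–315, the hole at (251,162) is clear, and the load is about 2.6 N. I'll carry it to the pad at this height.

```bash
python3 -m pendant '[{"dx":-10,"dy":-8,"dz":0,"spin":0.01,"gripper":1},{"dx":-28,"dy":-21,"dz":0,"spin":0.04,"gripper":1},{"dx":-50,"dy":-37,"dz":0,"spin":0.08,"gripper":1},{"dx":-75,"dy":-56,"dz":0,"spin":0.12,"gripper":1},{"dx":-100,"dy":-74,"dz":0,"spin":0.16,"gripper":1},{"dx":-125,"dy":-93,"dz":0,"spin":0.2,"gripper":1},{"dx":-150,"dy":-112,"dz":0,"spin":0.25,"gripper":1},{"dx":-175,"dy":-130,"dz":0,"spin":0.3,"gripper":1},{"dx":-198,"dy":-147,"dz":0,"spin":0.34,"gripper":1},{"dx":-217,"dy":-161,"dz":0,"spin":0.36,"gripper":1},{"dx":-230,"dy":-171,"dz":0,"spin":0.37,"gripper":1},{"dx":-235,"dy":-175,"dz":0,"spin":0.377,"gripper":1}]'
python3 -m pendant '[{"dx":0,"dy":0,"dz":0,"spin":0,"gripper":1},{"dx":0,"dy":0,"dz":0,"spin":0,"gripper":1},{"dx":0,"dy":0,"dz":0,"spin":0,"gripper":1}]'
python3 - <<'E'
from h import *
o=r.get_obs();im=cams.snapshot("wrist");cv2.imwrite("pics/w4.png",im);K,T=cam("wrist",o)
t=cams.snapshot("top");cv2.imwrite("pics/t4.png",t)
for c in blob(im,*COL["green"])[:1]: print(*rect(ray(K,T,c,168)))
for c in blob(im,*COL["blue"],400)[:3]: print("wrist blue",*rect(ray(K,T,c,6)))
K,T=cam("top")
for c in blob(t,*COL["blue"],400)[:3]: print("top blue",*rect(ray(K,T,c,6)))
go(473,-294,19.5,78.8)
E
```

```text
t: 7.3
tool_pos: [472.2, -295.5, 134.0]
ee_rot: [0.773, 0.634, -0.0, -0.0]
ft_force: [0.0, 0.4, -2.5]
opening: 17.5
t: 7.6
tool_pos: [473.8, -293.5, 134.2]
ee_rot: [0.772, 0.635, 0.0, -0.0]
ft_force: [0.7, 1.3, -2.3]
opening: 17.7
[ 467.7 -292.3] [17.1 70.1] 169.3
wrist blue [ 472.5 -292.2] [149.5 188.1] 168.8
t 7.7 tcp [ 473.8 -293.6  134.3] yaw 78.9 tilt 0.01 F [ 0.1 -0.3 -2.7] open 16.9
rows: d [ -0.6  -0.7 114.8] spin 0.002
```

View pics/w4.png

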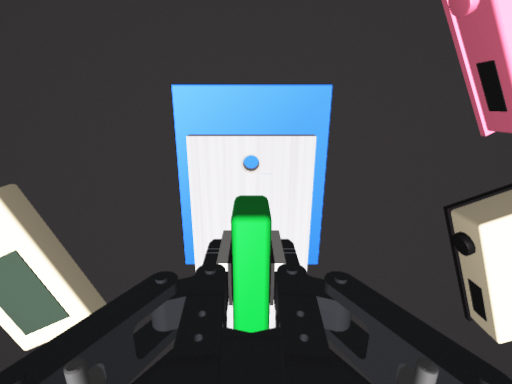

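View pics/t4.png

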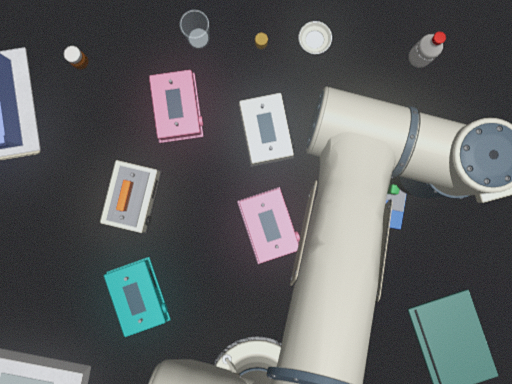

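The plate is level over the pad and lined up with it. The wrist view puts the pad at (472.5,-292) with yaw 168.8°, and the jaws are at 78.9°. Contact should come near a TCP height of 21.4 mm, so I'll stop about 4 mm above that, then ease down.

```bash
python3 -m pendant '[{"dx":0,"dy":0,"dz":10,"spin":0,"gripper":1},{"dx":0,"dy":0,"dz":25,"spin":0,"gripper":1},{"dx":0,"dy":0,"dz":40,"spin":0,"gripper":1},{"dx":0,"dy":0,"dz":55,"spin":0,"gripper":1},{"dx":0,"dy":0,"dz":70,"spin":0,"gripper":1},{"dx":0,"dy":0,"dz":82,"spin":0,"gripper":1},{"dx":0,"dy":0,"dz":92,"spin":0,"gripper":1},{"dx":0,"dy":0,"dz":100,"spin":0,"gripper":1},{"dx":0,"dy":0,"dz":105,"spin":0,"gripper":1},{"dx":0,"dy":0,"dz":108,"spin":0,"gripper":1},{"dx":0,"dy":0,"dz":109,"spin":0,"gripper":1},{"dx":0,"dy":0,"dz":109,"spin":0,"gripper":1}]'
python3 -c "
from h import *
go(473,-294,21.4,78.8)"
python3 -m pendant '[{"dx":0,"dy":0,"dz":0.7,"spin":0,"gripper":1},{"dx":0,"dy":0,"dz":1.4,"spin":0,"gripper":1},{"dx":0,"dy":0,"dz":2,"spin":0,"gripper":1},{"dx":0,"dy":0,"dz":2.5,"spin":0,"gripper":1},{"dx":0,"dy":0,"dz":2.5,"spin":0,"gripper":1}]'
```

```text
t: 8.9
tool_pos: [473.6, -294.3, 25.5]
ee_rot: [0.773, 0.635, 0.0, 0.0]
ft_force: [-0.0, -0.8, -1.9]
opening: 17.2
t 8.9 tcp [ 473.6 -294.3   25.5] yaw 78.8 tilt 0.03 F [-0.  -0.8 -1.9] open 17.2
rows: d [ 0.2 -0.6  4.1] spin 0.0
t: 9.4
tool_pos: [473.3, -294.2, 22.7]
ee_rot: [0.773, 0.635, -0.0, -0.0]
ft_force: [-0.1, -0.3, -2.8]
opening: 17.1
```

```bash
python3 -m pendant '[{"dx":0,"dy":0,"dz":0.4,"spin":0,"gripper":1},{"dx":0,"dy":0,"dz":0.8,"spin":0,"gripper":1},{"dx":0,"dy":0,"dz":1.0,"spin":0,"gripper":1},{"dx":0,"dy":0,"dz":1.0,"spin":0,"gripper":1}]'
python3 -m pendant '[{"dx":0,"dy":0,"dz":0.3,"spin":0,"gripper":1},{"dx":0,"dy":0,"dz":0.5,"spin":0,"gripper":1},{"dx":0,"dy":0,"dz":0.5,"spin":0,"gripper":1}]'
```

```text
t: 9.8
tool_pos: [473.3, -294.3, 21.7]
ee_rot: [0.773, 0.635, -0.0, -0.0]
ft_force: [-0.1, -1.0, -2.7]
opening: 17.5
t: 10.1
tool_pos: [473.4, -294.3, 21.4]
ee_rot: [0.773, 0.635, 0.0, 0.0]
ft_force: [-0.6, 0.7, -1.0]
opening: 17.2
```

```bash
python3 -m pendant '[{"dx":0,"dy":0,"dz":0.2,"spin":0,"gripper":1},{"dx":0,"dy":0,"dz":0.4,"spin":0,"gripper":1},{"dx":0,"dy":0,"dz":0.4,"spin":0,"gripper":1},{"dx":0,"dy":0,"dz":0.4,"spin":0,"gripper":1}]'
```

```text
t: 10.5
tool_pos: [473.4, -294.3, 21.4]
ee_rot: [0.773, 0.635, 0.0, 0.0]
ft_force: [-2.5, 2.4, 5.8]
opening: 17.6
```

The plate is seated: the pad now pushes back and the height has stopped falling. I'll release.

```bash
python3 -m pendant '[{"dx":0,"dy":0,"dz":-0.2,"spin":0,"gripper":0.7},{"dx":0,"dy":0,"dz":-0.2,"spin":0,"gripper":0.5},{"dx":0,"dy":0,"dz":-0.2,"spin":0,"gripper":0.3},{"dx":0,"dy":0,"dz":-0.2,"spin":0,"gripper":0},{"dx":0,"dy":0,"dz":-0.2,"spin":0,"gripper":-0.3},{"dx":0,"dy":0,"dz":-0.2,"spin":0,"gripper":-0.5},{"dx":0,"dy":0,"dz":-0.2,"spin":0,"gripper":-0.5},{"dx":0,"dy":0,"dz":-0.2,"spin":0,"gripper":-0.5}]' 20
python3 -m pendant '[{"dx":0,"dy":0,"dz":-10,"spin":0,"gripper":-0.5},{"dx":0,"dy":0,"dz":-25,"spin":0,"gripper":-0.5},{"dx":0,"dy":0,"dz":-45,"spin":0,"gripper":-0.5},{"dx":0,"dy":0,"dz":-70,"spin":0,"gripper":-0.5},{"dx":0,"dy":0,"dz":-100,"spin":0,"gripper":-0.5},{"dx":0,"dy":0,"dz":-130,"spin":0,"gripper":-0.5},{"dx":0,"dy":0,"dz":-150,"spin":0,"gripper":-0.5},{"dx":0,"dy":0,"dz":-150,"spin":0,"gripper":-0.5},{"dx":0,"dy":0,"dz":-150,"spin":0,"gripper":-0.5},{"dx":0,"dy":0,"dz":-150,"spin":0,"gripper":-0.5}]'
python3 - <<'E'
from h import *
o=r.get_obs();im=cams.snapshot("wrist");cv2.imwrite("pics/w5.png",im);K,T=cam("wrist",o)
for c in blob(im,*COL["green"])[:1]: print("bar",*rect(ray(K,T,c,54)))
for c in blob(im,*COL["blue"],400)[:1]: print("pad",*rect(ray(K,T,c,6)))
t=cams.snapshot("top");cv2.imwrite("pics/t5.png",t);K,T=cam("top")
for c in blob(t,*COL["orange"])[:1]: print("orange",*rect(ray(K,T,c,93)))
go(473,-294,171,78.8)
E
```

```text
t: 11.3
tool_pos: [473.4, -294.3, 21.1]
ee_rot: [0.773, 0.635, 0.0, 0.0]
ft_force: [-0.5, 0.1, -0.2]
opening: 64.0
t: 12.3
tool_pos: [472.8, -293.9, 170.4]
ee_rot: [0.773, 0.635, -0.0, -0.001]
ft_force: [0.7, 0.9, 0.4]
opening: 63.8
bar [ 475.6 -294.5] [17.2 68.6] 168.7
pad [ 472.8 -292.1] [149.2 187.9] 168.8
orange [450.5 287.1] [18.3 67.5] 165.8
t 12.4 tcp [ 472.8 -294.   170.2] yaw 78.8 tilt 0.11 F [ 0.3 -0.8 -0.5] open 64.2
rows: d [ 0.1  0.2 -0.8] spin 0.0
```

View pics/w5.png

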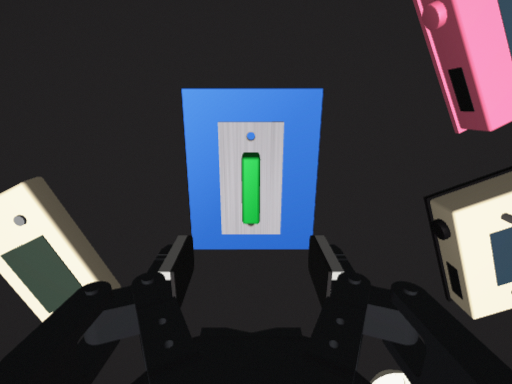

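The plate lies flat at px (251,180), inside the blue pad (cols 182–322, rows 88–250). It is about 4 mm off centre and within 0.1° of the pad's axis, and the gripper is clear and open. Handing in.

```bash
python3 -c "
from station import order
print(order.hand_in())"
```

```text
the job is handed in; nothing more can be done
None
```

I lifted the green-handled plate straight up off its dowels, carried it level to the blue pad, eased it down until the pad pushed back with about 6 N, and let go. The job was handed in shortly after 12.4 s of the 48 s allowed; the hand-in gives no verdict.

- **Placement:** the last wrist picture puts the plate about 3 mm and 2 mm off the pad's centre in x and y (25 mm allowed). Its long side is within 0.1° of the pad's.
- **Level:** the plate looks flat and right way up in the picture. I did not measure its tilt; the tool held within about 0.1° of vertical at every reading.
- **Robot:** the gripper is open to 64 mm and about 150 mm above where it let go, with the wrist force near zero.
- **Orange plate:** it measured (450.5, 287.1) against (450.1, 285.5) at the start. That 1.6 mm difference is within measurement error.
- **Disagreements:** the camera views differed by about 2 mm on the pad's position. For the green bar, the scene view was about 6–8 mm off the top and wrist views because its colour mask also takes in the bar's sides, so I used the top and wrist views.
- **Refused call:** the first move call was refused because its rows lacked `dz`, and nothing moved.

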